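# Set the hot plate with its edge thumbwheel and start it

## Robot

A 6-joint arm with a two-finger parallel gripper is mounted at the origin on the work surface. World frame = base frame: x ahead of the robot, y to its left, z up, the work surface at z = 0. Lengths are in m, angles in rad, forces in N, time in s.
With the tool pointing down it reaches from about 0.375 to 0.975 m from the base axis. Payload 3.8 kg.
Tool frame: the origin (TCP) lies at the very end of the fingers, on their centre line; the grasp point (between the pads) lies 19 mm behind it; z points along the fingers, y is the line along which they close (so a half turn about z gives the same grasp; the last joint's range is limited). The gripper opens to 85 mm and grips with 20 to 120 N. Pads are 22 mm wide; open, the fingers measure 114 mm over their backs; the gripper's body (76 mm by 85 mm) begins 54 mm behind the grasp point. The pads swing forward as they close: fully open they stand 13 mm farther back than shut.
Start: joints at [1.085, 0.264, 1.604, -0, 1.274, -0.037], TCP at [0.293, 0.608, 0.197] pointing down, gripper open.
Joint ranges: [-2.63, 2.63], [-0.94, 2.18], [0.31, 2.57], [-1.31, 4.45], [0, 2.66], [-2.55, 2.55]. Speed limits (rad/s): [2.57, 2.57, 3.14, 3.14, 3.14, 3.14].

## Interface

Orientations are given as a rotation vector (axis times angle).
In Python, from workcell import read_state, read_camera, calibration, finish_job gives the robot as it stands.
- The arm moves only by the tool step_arm, never from a script. Its argument "commands" is a list of rows, each an object of numbers: "fingers": the gripper's target within -1 to 1 (shut at 1, half-way at 0, fully open at -1); "dx", "dy", "dz": the shift along the tool's x, y, z in m; "roll": the turn about the tool's z in degrees. In form: [{"fingers": .., "dx": .., "dy": .., "dz": .., "roll": ..}, ...]. A call has 1 to 8 rows; each row is the pose to reach, as a shift and turn from the pose commanded when the call began, along the tool's axes at that moment; what a row does not reach only later rows make up. A row lasts 1/8 s, in which the tool goes at most 62.5 mm and 10.7 degrees, less where a joint would pass 70% of its speed; a pose out of reach is approached as far as the arm can. A call with a gripper value outside its range is refused whole. The fingers move at their own pace and stop on an object; "squeeze" is the grip in N (left out, the last holds). Time passes only in rows, so rows that repeat a pose let the fingers close. It gives the time, the measured TCP pose, the force, the opening and the grip force at its end, in the units of the state.
- read_state(): the state, without advancing time (a new reading comes with each control period).
- read_camera(name): name is "scene" or "top" or "wrist"; returns (picture, depth): 384x512x3 uint8, blue, green, red; 384x512 float32, m along the optical axis (not along the pixel's ray), 0 where there is no reading.
- calibration(name): a dict with "intrinsics" (3x3 intrinsics, pixels), "world_to_cam" (4x4, takes a point from world to camera coordinates). Camera axes: x right, y up, looking along -z (the intrinsics and any distortion apply to the point x, -y, -z); pixel columns grow to the right and rows downward; lengths in m; the calibration is good to about 2 mm. The wrist camera is an equidistant fisheye: a pixel r from the principal point sees the ray r / f radians off the axis. A picture is of the moment at which its call begins: read the wrist's pose just before it. calibration takes no time and is no camera call; for the wrist camera it gives the pose at the moment of the call.
- finish_job(): hands the job in; it is judged then, once.
The state is a dict: "time": time; "q": joint angles; "joint_vel": joint speeds; "joint_torque": joint torques, N m; "tool_pos": TCP position; "tcp_rot": TCP orientation; "wrist_force": force on the tool from outside, world axes, zero at the start; "torque": the same for the moment, N m; "width": opening from 0.0 (shut) to 1.0 (fully open); "grip_force": force on a finger pad.
Only numpy, scipy, OpenCV 4.12 (cv2) and the standard library are available. Lean on these libraries where they do the work, as an engineer would, in place of code of your own. Each camera call takes 0.05 s, during which the arm holds its last target. There are 200 camera calls.

## Task

Set the hot plate: with a fingertip roll the ribbed thumbwheel in its slot, gently, until the needle stands lined up between the two prongs of the set-point rider, and take the finger off. Then press the start button fully down and let it go. Move the needle only by the wheel, leave the rider alone, do not press start before the needle is set, and do not disturb the pan, beaker and jar.

Things in the scene. Friction and masses are not known exactly. Their poses are not given: they have to be found in the camera images.
- hotplate: White portable hot plate, a low box 300 (x) x 260 (y) x 70 mm, fixed to the counter, perhaps turned on it. Origin: centre of its underside; x to its rear, y to its left, z up. A dark heating disc (156 mm across, 14 mm high) lies on the rear half of its top; the front half is the control panel. Directions below are in this frame.
- panel (a point): Middle of the control panel's surface: (-95, 0, 70) mm from the hot plate's origin. From it the wheel slot lies 30 mm to +y, the start button 80 mm to -y. The needle swings in a plane 59 mm to +x; a thin fixed steel arch stands 67 mm to +x, over the needle's sweep, its top (with tick pins) 61 mm above the panel.
- slot (a point): Middle of the 13 (x) x 48 (y) mm slot, level with the panel. A black ribbed edge thumbwheel, 50 mm across, 10 mm wide, axle along x, sticks up through it, highest right over this point. How far it stands above the panel is not measured and differs by unit: 6 to 14 mm. It is sprung: it gives straight down 1 mm per 5 N, for 3 mm, then meets a hard stop. Over 12 N damages it.
- wheel (a joint): Angle of thumbwheel and needle, rad, -1.05 to 1.05: 0 needle upright, growing as wheel top and needle go to +y (25 mm of rim per rad). Drag about 2 N at the rim; stays where left. A finger pressing under 4 N may slip, 5 to 8 N grips. A flat tip 22 mm wide rolls about 16 mm per stroke over the wheel's top; then lift and bring it back. Needle: black bar 4 mm wide, 54 mm from axle to tip.
- rider_gap (a point): The set-point rider: a black fork on the arch, 24 mm wide, its two prongs (4 mm wide, 16 mm long, 14 mm gap) pointing inwards to the wheel's axle, just behind the needle. The point: middle of the gap, about 54 mm from the axle. Its frame turns with it: z outwards, y across the gap. The needle starts 0.7 to 1.55 rad to its -y side. Do not touch rider or needle.
- rider (a joint): Angle of the rider, rad, measured like the wheel's (0 upright, growing to +y): the needle is set when the two angles agree; it then stands midway in the gap to within 3 mm.
- start_top (a point): Centre of the top of the round white start button (24 mm across, grey housing) on the panel. Sprung: goes straight down 6 mm, about 5 N at the bottom, and comes back by itself.
- start (a joint): Travel of the start button, m: 0 up, 0.006 fully down.
- saucepan: Bystander: steel saucepan, 136 mm across, 75 mm high, with a black handle. Origin at the centre of its underside.
- beaker: Bystander: open glass beaker, 72 mm across, 90 mm high. Origin at the centre of its underside.
- jar: Bystander: amber glass jar with a lid, 68 mm across, 100 mm high. Origin at the centre of its underside.

How it is judged:
On the way, in this order (a step that is already met when the one before it is completed fails the run):
1. the needle stands between the rider's prongs and nothing touches the wheel (angle between the z axis of wheel and the z axis of rider, either way round below 0.11 rad and contact force between anything else and wheel below 0.2 N), for 0.3 s.
2. the start button is pressed fully down (value of joint start above 0.005 m), for 0.05 s.
At the end, for the whole second after the job is handed in: The needle stands between the rider's prongs (the angles of wheel and rider agree within 0.11 rad, about 6 mm at the tip), the start button has been pressed and is up again, nothing touches the wheel, and the bystanders are at rest (all of step 1 and value of joint start below 0.0015 m and linear speed of each of saucepan, beaker, jar below 0.02 m/s).
It fails at once if more than 12 N on the thumbwheel (contact force between anything else and wheel above 12 N).
It fails at once if the needle is pushed directly (contact force between anything else and needle above 0.5 N).
It fails at once if the rider is touched (contact force between anything else and rider above 0.5 N).
It fails at once if start is pressed while the needle is not between the prongs (value of joint start above 0.003 m and not (angle between the z axis of wheel and the z axis of rider, either way round below 0.11 rad)).
It fails at once if a bystander is moved more than 15 mm (distance of any of saucepan, beaker, jar from where it was at the start of the episode above 0.015 m).
It also fails if it takes over 51 s, if anything falls off the work surface, if the arm or the gripper's body presses on something with over 40 N, if the wrist force passes 120 N, or if a joint passes its speed limit or range.

## Working session

There is one attempt and no reset: what is moved stays moved. The work goes in short steps, Python scripts to look and compute and a tool call to move; the robot and the scene stay as the last step left them, time stands still between calls to the robot, and variables do not carry over. Pictures are saved under pics/ and viewed, at most 10 in all, crops included, and the job is handed in when it is done.

Besides the shell and the picture viewer there is one more tool, called after "Call:" as name(argument=value, ...) on one line, values as JSON. step_arm: Moves the arm, as the interface text tells. Its arguments: {"type":"object","properties":{"commands":{"type":"array","items":{"type":"object","properties":{"fingers":{"type":"number"},"dx":{"type":"number"},"dy":{"type":"number"},"dz":{"type":"number"},"roll":{"type":"number"}}}},"squeeze":{"type":"number"}},"required":["commands"]}

```bash
mkdir -p pics; cat > h.py <<'E'
import numpy as np, cv2
from workcell import *
def world(name,depth,cal=None):
    c=cal or calibration(name);K=np.array(c["intrinsics"]);T=np.linalg.inv(np.array(c["world_to_cam"]))
    v,u=np.mgrid[:384,:512]
    p=np.stack([(u-K[0,2])/K[0,0]*depth,-(v-K[1,2])/K[1,1]*depth,-depth],-1)
    return p@T[:3,:3].T+T[:3,3]
E
python3 - <<'E'
from h import *
print(read_state())
for n in("scene","top"):
    i,d=read_camera(n);c=calibration(n);np.savez(n+".npz",i=i,d=d,K=c["intrinsics"],W=c["world_to_cam"])
    print(n,c, (d>0).mean())
    cv2.imwrite(f"pics/{n}0.png",cv2.resize(i,(768,576)))
E
```

```text
{'time': 0.0, 'q': array([ 1.08510825e+00,  2.64808720e-01,  1.60539498e+00,  5.38693372e-06,
        1.27368502e+00, -3.68786834e-02]), 'joint_vel': array([ 4.23150828e-04, -2.52639663e-05, -2.20802765e-03, -2.12198447e-03,
        7.14167794e-04,  6.74813784e-04]), 'joint_torque': array([ 6.31260937e-04, -5.15125179e+01, -3.67307711e+01, -3.67366674e-04,
        1.28690896e-02, -1.67668298e-05]), 'tool_pos': array([0.29248345, 0.60743477, 0.19561334]), 'tcp_rot': array([-0.69895503, -3.06223718,  0.00348149]), 'wrist_force': array([-0.2899466 ,  0.20124109,  0.6301355 ]), 'torque': array([-0.01240911,  0.01897284,  0.04403534]), 'grip_force': 0.0, 'width': 1.003465026897886}
scene {'intrinsics': array([[392.37387394,   0.        , 258.52665757],
       [  0.        , 392.37387394, 190.69433006],
       [  0.        ,   0.        ,   1.        ]]), 'world_to_cam': array([[-0.52034018,  0.85393902,  0.00585187,  0.29416983],
       [-0.57985845, -0.35834565,  0.73167792,  0.2246403 ],
       [ 0.62690532,  0.37732817,  0.68162539, -1.63432847],
       [ 0.        ,  0.        ,  0.        ,  1.        ]])} 0.9961090087890625
top {'intrinsics': array([[396.36172375,   0.        , 253.91042299],
       [  0.        , 396.36172375, 193.54504566],
       [  0.        ,   0.        ,   1.        ]]), 'world_to_cam': array([[ 0.02834124, -0.99948296,  0.01518484, -0.06250832],
       [ 0.99052464,  0.0301229 ,  0.13399083, -0.52227549],
       [-0.13437896,  0.01124349,  0.99086623, -1.17931651],
       [ 0.        ,  0.        ,  0.        ,  1.        ]])} 0.9960225423177084
```

View pics/scene0.png

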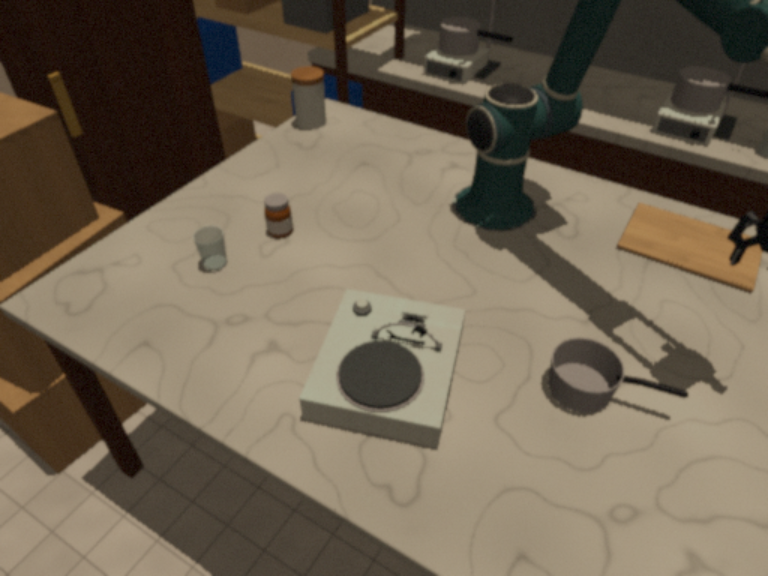

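View pics/top0.png

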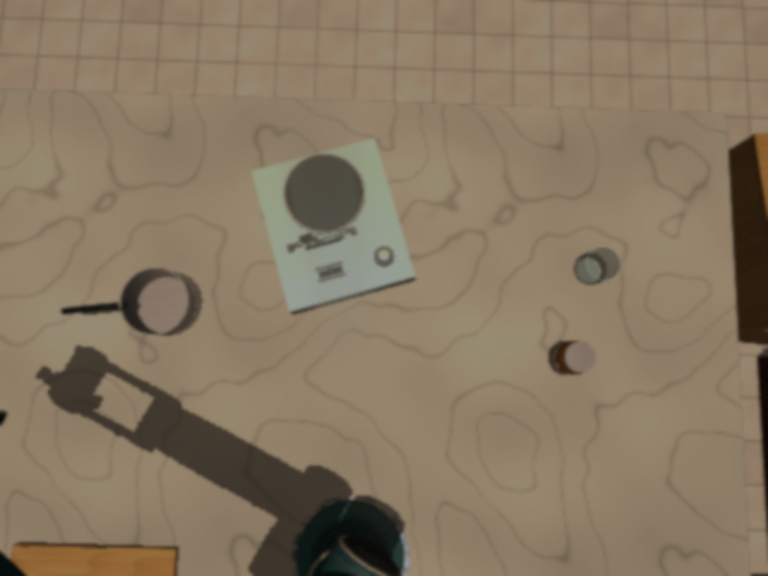

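The scene view shows the hot plate mid-table, with pan, beaker and jar well away from it. In the top view (768 px scale) its corners are about (252,170), (375,139), (414,279) and (291,312), the slot is at (330,271) and the button at (384,256). The rear faces away from the robot.

```bash
cat > m.py <<'E'
from h import *
for n in("top","scene"):
    z=np.load(n+".npz");i,d=z["i"],z["d"];P=world(n,d,dict(intrinsics=z["K"],world_to_cam=z["W"]))
    m=(abs(P[...,2]-.07)<.006)&(P[...,0]>.4)&(P[...,0]<1.05)&(abs(P[...,1]-.05)<.3)
    m=cv2.morphologyEx(m.astype('u1'),cv2.MORPH_OPEN,np.ones((3,3)))
    k,l,s,_=cv2.connectedComponentsWithStats(m);b=1+s[1:,4].argmax();q=P[l==b]
    r=cv2.minAreaRect((q[:,:2]*1000).astype('f4'));print(n,"z",np.median(q[:,2]),"rect",r)
    # heating disc
    g=i.max(2);md=((abs(P[...,2]-.084)<.006)&(P[...,0]>.6)&(g<90)&(P[...,0]<1.05)&(abs(P[...,1]-.05)<.3)).astype('u1')
    k,l,s,_=cv2.connectedComponentsWithStats(md);b=1+s[1:,4].argmax();q=P[l==b]
    print("disc",cv2.minEnclosingCircle((q[:,:2]*1000).astype('f4')),np.median(q,0),s[b])
    # high things above the plate
    mh=(P[...,2]>.095)&(P[...,0]>.6)&(P[...,0]<1.05)&(abs(P[...,1]-.05)<.2)
    q=P[mh];print("high",len(q),q.min(0) if len(q) else 0,q.max(0) if len(q) else 0)
E
python3 m.py
```

```text
top z 0.06949305118081761 rect ((654.5989990234375, 56.89686584472656), (301.6474914550781, 260.7391662597656), 17.560760498046875)
disc ((714.0974731445312, 74.42853546142578), 76.52217864990234) [0.71212767 0.07421684 0.0833265 ] [ 191  104   50   49 1900]
high 105 [0.60022909 0.02161662 0.09506117] [0.63717678 0.13462193 0.12991022]
scene z 0.07055585048148616 rect ((657.605712890625, 55.03047180175781), (306.73486328125, 260.92816162109375), 17.622060775756836)
disc ((719.4087524414062, 76.19820404052734), 78.36673736572266) [0.72575836 0.07911351 0.08433435] [ 226  227   55   45 1897]
high 115 [0.60435773 0.02256542 0.09614806] [0.64302881 0.13661866 0.131948  ]
```

The top and scene views agree: origin at about (0.655, 0.056), yaw 17.6°, top at z 0.070. I'll shut the fingers and fly above the panel.

Call:
step_arm(commands=[{"fingers": 1, "dx": -0.456, "dy": -0.399, "dz": -0.07, "roll": 46.7}, {"fingers": 1, "dx": -0.456, "dy": -0.399, "dz": -0.07, "roll": 46.7}, {"fingers": 1, "dx": -0.456, "dy": -0.399, "dz": -0.07, "roll": 46.7}, {"fingers": 1, "dx": -0.456, "dy": -0.399, "dz": -0.07, "roll": 46.7}, {"fingers": 1, "dx": -0.456, "dy": -0.399, "dz": -0.07, "roll": 46.7}, {"fingers": 1, "dx": -0.456, "dy": -0.399, "dz": -0.07, "roll": 46.7}, {"fingers": 1, "dx": -0.456, "dy": -0.399, "dz": -0.07, "roll": 46.7}, {"fingers": 1, "dx": -0.456, "dy": -0.399, "dz": -0.07, "roll": 46.7}])

```text
time: 1.1
tool_pos: [0.4879, 0.1493, 0.2543]
tcp_rot: [-1.855, -2.535, 0.0]
wrist_force: [1.0, 0.1, -0.1]
width: -0.001
grip_force: 0.0
```

Call:
step_arm(commands=[{"fingers": 1, "dx": 0, "dy": 0, "dz": 0, "roll": 0}])

```text
time: 1.23
tool_pos: [0.4892, 0.1474, 0.2547]
tcp_rot: [1.863, 2.528, -0.0]
wrist_force: [0.0, 1.0, -0.7]
width: -0.002
grip_force: 0.0
```

```bash
python3 - <<'E'
from h import *
s=read_state();print(s["time"],s["tool_pos"],s["tcp_rot"],s["width"],s["q"])
c=calibration("wrist");i,d=read_camera("wrist");np.savez("w1.npz",i=i,d=d,K=c["intrinsics"],W=c["world_to_cam"])
print(c,np.linalg.inv(c["world_to_cam"]));cv2.imwrite("pics/w1.png",cv2.resize(i,(768,576)))
E
```

```text
1.225 [0.48923233 0.14739818 0.25471986] [ 1.86325023e+00  2.52762204e+00 -2.40597505e-04] -0.002330487362175269 [ 2.44785655e-01 -8.22950412e-02  1.87385178e+00 -1.23575970e-03
  1.34923833e+00 -5.52800837e-02]
{'intrinsics': array([[297.31863964,   0.        , 252.0761703 ],
       [  0.        , 297.31863964, 190.13072594],
       [  0.        ,   0.        ,   1.        ]]), 'world_to_cam': array([[ 9.55174909e-01,  2.96041874e-01, -3.19200129e-04,
        -5.11536867e-01],
       [-2.79986165e-01,  9.03020077e-01, -3.25825856e-01,
         6.49015470e-02],
       [-9.61698527e-02,  3.11310054e-01,  9.45429749e-01,
        -4.34490682e-01],
       [ 0.00000000e+00,  0.00000000e+00,  0.00000000e+00,
         1.00000000e+00]])} [[ 9.55174909e-01 -2.79986165e-01 -9.61698527e-02  4.64993811e-01]
 [ 2.96041874e-01  9.03020077e-01  3.11310054e-01  2.28090250e-01]
 [-3.19200129e-04 -3.25825856e-01  9.45429749e-01  4.31763736e-01]
 [ 0.00000000e+00  0.00000000e+00  0.00000000e+00  1.00000000e+00]]
```

View pics/w1.png

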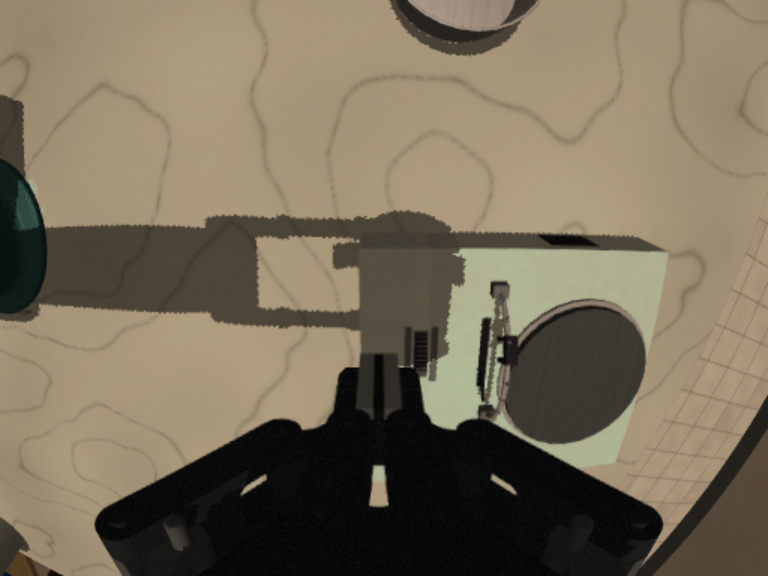

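The wrist view shows the wheel in its slot at (420,350), the needle as a dark bar at about (485,355) and the rider at (510,350). I need a lower view from the front.

Call:
step_arm(commands=[{"fingers": 1, "dx": -0.197, "dy": -0.068, "dz": 0.12, "roll": 0}, {"fingers": 1, "dx": -0.197, "dy": -0.068, "dz": 0.12, "roll": 0}, {"fingers": 1, "dx": -0.197, "dy": -0.068, "dz": 0.12, "roll": 0}, {"fingers": 1, "dx": -0.197, "dy": -0.068, "dz": 0.12, "roll": 0}, {"fingers": 1, "dx": -0.197, "dy": -0.068, "dz": 0.12, "roll": 0}, {"fingers": 1, "dx": -0.197, "dy": -0.068, "dz": 0.12, "roll": 0}])

```text
time: 2.02
tool_pos: [0.4824, -0.0556, 0.1342]
tcp_rot: [-1.854, -2.535, -0.001]
wrist_force: [0.1, -0.3, -0.1]
width: 0.002
grip_force: 0.0
```

```bash
cat >> h.py <<'E'
A=np.radians(17.6);O=np.array([.656,.056,0]);RH=np.array([[np.cos(A),-np.sin(A),0],[np.sin(A),np.cos(A),0],[0,0,1]])
def local(p): return (p-O)@RH   # hotplate frame, m
def wworld(depth,K,W):
    T=np.linalg.inv(W);v,u=np.mgrid[:384,:512];a=u-K[0,2];b=v-K[1,2];r=np.hypot(a,b)+1e-9;t=r/K[0,0]
    s=np.tan(t)/r*depth
    return np.stack([a*s,-b*s,-depth],-1)@T[:3,:3].T+T[:3,3]
def wrist(tag):
    c=calibration("wrist");i,d=read_camera("wrist");K,W=np.array(c["intrinsics"]),np.array(c["world_to_cam"])
    np.savez(tag+".npz",i=i,d=d,K=K,W=W);return i,d,K,W,local(wworld(d,K,W))
E
python3 - <<'E'
from h import *
s=read_state();print(s["time"],s["tool_pos"],local(s["tool_pos"]),s["wrist_force"])
i,d,K,W,P=wrist("w2")
m=(abs(P[...,0]+.05)<.07)&(abs(P[...,1]-.03)<.08)&(P[...,2]>.05)&(P[...,2]<.16)
v,u=np.where(m);print(u.min(),u.max(),v.min(),v.max())
c=i[max(v.min()-10,0):v.max()+10,u.min()-10:u.max()+10];f=min(800/c.shape[1],600/c.shape[0]);print(f)
cv2.imwrite("pics/w2.png",cv2.resize(c,None,fx=f,fy=f,interpolation=cv2.INTER_CUBIC))
q=(abs(P[...,0]+.11)<.035)&(abs(P[...,1]+.08)<.05);q=P[(abs(P[...,0]+.12)<.02)&(P[...,1]>-.02)&(P[...,1]<.1)];print("panel z",np.median(q[:,2]))
w=P[(abs(P[...,0]+.095)<.006)&(abs(P[...,1]-.03)<.03)];print("wheel",len(w))
for y in np.arange(0,.06,.005):
    t=w[abs(w[:,1]-y)<.0025];print(round(y,3),len(t),t[:,2].max() if len(t) else 0, np.median(t[:,2]) if len(t) else 0)
E
```

```text
2.025 [ 0.48243694 -0.05561793  0.13424797] [-0.19918859 -0.05391292  0.13424797] [ 0.08432096 -0.34082192 -0.10862307]
342 486 3 192
2.9702970297029703
panel z 0.07021991806667899
wheel 1018
0.0 37 0.07104725083045238 0.07021468883066545
0.005 71 0.07100485463308753 0.0699384443195821
0.01 67 0.07287658372657682 0.06988049492787315
0.015 82 0.07712169313047987 0.07373040522005826
0.02 96 0.08039377608191348 0.07665229033391364
0.025 99 0.08132244172679659 0.07851142176340514
0.03 105 0.08102288491132656 0.07913141895503684
0.035 102 0.0814190387910608 0.07862791535178497
0.04 99 0.08051905963993375 0.07674183034551357
0.045 85 0.07895249248344566 0.07414989727644719
0.05 68 0.07345975502270732 0.06999209036867209
0.055 71 0.07148381223334199 0.06988092947236008
```

View pics/w2.png

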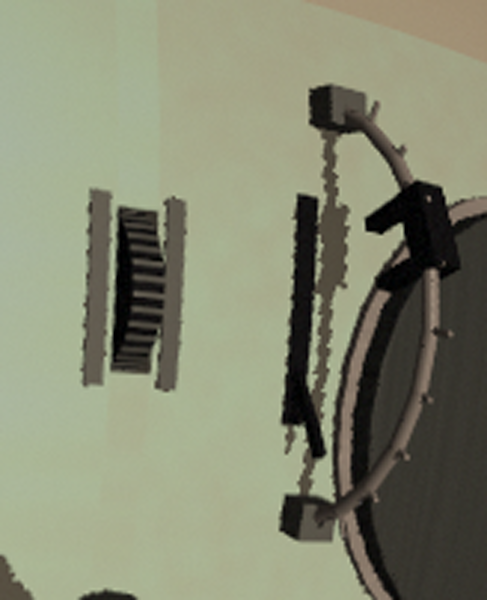

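The crop shows the wheel in its slot at (137,290), the needle low on the -y side from (300,380) to (320,455), and the rider fork at (420,240). Next I compute both angles about the axle from depth.

```bash
cat >> h.py <<'E'
AX=np.array([.031,.055])
def angles(i,P,show=True):
    dark=(i.max(2)<70); r=np.hypot(P[...,1]-AX[0],P[...,2]-AX[1]); a=np.arctan2(P[...,1]-AX[0],P[...,2]-AX[1])
    n=dark&(abs(P[...,0]+.036)<.0045)&(r>.028)&(r<.058)&(P[...,2]>.0735)
    # rider: prongs r 46..62 behind needle, body beyond
    f=dark&(P[...,0]>-.034)&(P[...,0]<-.015)&(r>.044)&(r<.085)&(P[...,2]>.08)
    pr=f&(r<.057)
    R=dict(needle=(n.sum(),np.median(a[n]) if n.any() else None,r[n].max() if n.any() else 0))
    for k,m in(("rider",f),("prong",pr)):
        if m.any(): R[k]=(m.sum(),a[m].min(),a[m].max(),np.median(a[m]),np.percentile(r[m],[2,98]),np.percentile(P[...,0][m],[2,50,98]))
    return R,n,f,pr,a,r
E
python3 - <<'E'
from h import *
z=np.load("w2.npz");P=local(wworld(z["d"],z["K"],z["W"]));R,n,f,pr,a,r=angles(z["i"],P)
for k in R:print(k,R[k])
print("needle pts",np.round(P[n][::4],4))
print("needle line fit",np.polyfit(P[n][:,2]-AX[1],P[n][:,1]-AX[0],1))
print("prong hist",np.histogram(a[pr],np.arange(-.2,1.1,.05)));print("body hist",np.histogram(a[f&(r>.062)],np.arange(-.2,1.1,.05))[0])
b=P[(abs(P[...,0]+.095)<.02)&(abs(P[...,1]+.08)<.02)];
top=b[b[:,2]>b[:,2].max()-.006];print("button",top.mean(0),np.percentile(top[:,2],[5,50,95]),len(top))
E
```

```text
needle (np.int64(123), np.float64(-0.8827333628787594), np.float64(0.054840795409872495))
rider (np.int64(1054), np.float64(-1.2277516177739378), np.float64(1.2131668178101953), np.float64(0.3155998239291692), array([0.04950387, 0.07425497]), array([-0.03292659, -0.02822897, -0.01972195]))
prong (np.int64(119), np.float64(-0.9027320558272671), np.float64(0.6017368759435557), np.float64(0.24286126923948037), array([0.04585432, 0.0567802 ]), array([-0.03391269, -0.02945219, -0.02378821]))
needle pts [[-0.0332  0.0094  0.0737]
 [-0.036   0.0075  0.0748]
 [-0.0357  0.0068  0.0762]
 [-0.0362  0.006   0.0771]
 [-0.0348  0.0049  0.0752]
 [-0.036   0.0042  0.0772]
 [-0.0352  0.0029  0.0745]
 [-0.033   0.0036  0.0779]
 [-0.0352  0.0028  0.0796]
 [-0.0348  0.0019  0.0793]
 [-0.035   0.001   0.0797]
 [-0.0354 -0.0001  0.0788]
 [-0.0355 -0.0012  0.0775]
 [-0.0332 -0.0005  0.0808]
 [-0.0334 -0.0013  0.0812]
 [-0.0355 -0.0021  0.0829]
 [-0.0361 -0.0031  0.0822]
 [-0.0358 -0.0041  0.082 ]
 [-0.0332 -0.0034  0.0847]
 [-0.0339 -0.0044  0.0844]
 [-0.0353 -0.0053  0.0849]
 [-0.0358 -0.0064  0.0842]
 [-
[... 383 characters left out ...]
   0,  0,  0,  0,  0,  0,  0,  0]), array([-2.00000000e-01, -1.50000000e-01, -1.00000000e-01, -5.00000000e-02,
       -5.55111512e-17,  5.00000000e-02,  1.00000000e-01,  1.50000000e-01,
        2.00000000e-01,  2.50000000e-01,  3.00000000e-01,  3.50000000e-01,
        4.00000000e-01,  4.50000000e-01,  5.00000000e-01,  5.50000000e-01,
        6.00000000e-01,  6.50000000e-01,  7.00000000e-01,  7.50000000e-01,
        8.00000000e-01,  8.50000000e-01,  9.00000000e-01,  9.50000000e-01,
        1.00000000e+00,  1.05000000e+00]))
body hist [ 9  6  7 17  5  5  4  5 78 72 66 70 65 64 71 21  5  6  8 10  6  7  7  6
  9]
button [-0.09435995 -0.07801844  0.09153215] [0.08905211 0.09181782 0.09294124] 484
```

Needle is at about -0.88 rad and the rider at +0.38, so about 1.26 rad (31 mm of rim) to go. Wheel top is at z≈0.080. Moving above the wheel, starting a bit to its -y side.

Call:
step_arm(commands=[{"fingers": 1, "dx": 0.02, "dy": 0.03, "dz": 0, "roll": 0}, {"fingers": 1, "dx": 0.077, "dy": 0.104, "dz": 0.02, "roll": 0}, {"fingers": 1, "dx": 0.077, "dy": 0.104, "dz": 0.044, "roll": 0}, {"fingers": 1, "dx": 0.077, "dy": 0.104, "dz": 0.044, "roll": 0}, {"fingers": 1, "dx": 0.077, "dy": 0.104, "dz": 0.044, "roll": 0}])

```text
time: 2.7
tool_pos: [0.5584, 0.0488, 0.0911]
tcp_rot: [1.852, 2.537, 0.0]
wrist_force: [0.1, 0.1, 0.0]
width: -0.002
grip_force: 0.0
```

```bash
python3 - <<'E'
from h import *
s=read_state();print(s["time"],s["tool_pos"],local(s["tool_pos"]),s["wrist_force"],s["tcp_rot"])
E
```

```text
2.7 [0.55842021 0.04883923 0.09114349] [-0.09517735  0.02267961  0.09114349] [0.07676407 0.10994823 0.02212212] [1.85243802e+00 2.53665364e+00 2.07689003e-04]
```

Call:
step_arm(commands=[{"fingers": 1, "dx": 0, "dy": 0, "dz": 0.006, "roll": 0}, {"fingers": 1, "dx": 0, "dy": 0, "dz": 0.009, "roll": 0}, {"fingers": 1, "dx": 0, "dy": 0, "dz": 0.01, "roll": 0}, {"fingers": 1, "dx": 0, "dy": 0, "dz": 0.01, "roll": 0}])

```text
time: 3.2
tool_pos: [0.5582, 0.0473, 0.0804]
tcp_rot: [1.857, 2.534, 0.0]
wrist_force: [0.2, 0.1, 0.8]
width: -0.001
grip_force: 0.0
```

Call:
step_arm(commands=[{"fingers": 1, "dx": 0, "dy": 0, "dz": 0.0005, "roll": 0}, {"fingers": 1, "dx": 0, "dy": 0, "dz": 0.0005, "roll": 0}])

```text
time: 3.45
tool_pos: [0.5584, 0.0477, 0.0799]
tcp_rot: [1.856, 2.535, 0.0]
wrist_force: [-0.6, 0.1, 0.4]
width: -0.005
grip_force: 0.0
```

Call:
step_arm(commands=[{"fingers": 1, "dx": 0, "dy": 0, "dz": 0.0005, "roll": 0}, {"fingers": 1, "dx": 0, "dy": 0, "dz": 0.0005, "roll": 0}])

```text
time: 3.7
tool_pos: [0.5583, 0.0478, 0.0793]
tcp_rot: [-1.856, -2.535, 0.0]
wrist_force: [-0.4, -0.5, 0.1]
width: -0.006
grip_force: 0.0
```

Call:
step_arm(commands=[{"fingers": 1, "dx": 0, "dy": 0, "dz": 0.0005, "roll": 0}, {"fingers": 1, "dx": 0, "dy": 0, "dz": 0.0005, "roll": 0}])

```text
time: 3.95
tool_pos: [0.5582, 0.0478, 0.0788]
tcp_rot: [-1.856, -2.535, 0.0]
wrist_force: [-1.1, -0.1, 0.3]
width: -0.0
grip_force: 0.0
```

Call:
step_arm(commands=[{"fingers": 1, "dx": 0, "dy": 0, "dz": 0.0005, "roll": 0}, {"fingers": 1, "dx": 0, "dy": 0, "dz": 0.0005, "roll": 0}])

```text
time: 4.2
tool_pos: [0.5583, 0.0478, 0.0783]
tcp_rot: [-1.856, -2.535, 0.0]
wrist_force: [-0.3, 0.7, 0.1]
width: 0.002
grip_force: 0.0
```

Call:
step_arm(commands=[{"fingers": 1, "dx": 0, "dy": 0, "dz": 0.0005, "roll": 0}, {"fingers": 1, "dx": 0, "dy": 0, "dz": 0.0005, "roll": 0}])

```text
time: 4.45
tool_pos: [0.5583, 0.0477, 0.0778]
tcp_rot: [-1.856, -2.535, 0.0]
wrist_force: [-0.2, -1.3, 0.1]
width: 0.001
grip_force: 0.0
```

Call:
step_arm(commands=[{"fingers": 1, "dx": 0, "dy": 0, "dz": 0.0005, "roll": 0}, {"fingers": 1, "dx": 0, "dy": 0, "dz": 0.0005, "roll": 0}])

```text
time: 4.7
tool_pos: [0.5583, 0.0477, 0.0773]
tcp_rot: [-1.856, -2.535, 0.0]
wrist_force: [-0.0, 0.4, -0.4]
width: 0.001
grip_force: 0.0
```

No contact where expected, so I'll look before going lower.

```bash
python3 - <<'E'
from h import *
i,d,K,W,P=wrist("w3")
cv2.imwrite("pics/w3.png",cv2.resize(i[120:330,150:420],(780,607))[:600])
i,d=read_camera("scene");Ps=local(world("scene",d))
m=(abs(Ps[...,0]+.095)<.03)&(abs(Ps[...,1]-.03)<.03)&(Ps[...,2]>.075);print(m.sum())
q=P[(abs(P[...,0]+.095)<.006)&(abs(P[...,1]-.04)<.025)]
for y in np.arange(.02,.06,.004):
    t=q[abs(q[:,1]-y)<.002];print(round(y,3),len(t),np.percentile(t[:,2],[10,50,98]) if len(t) else 0)
E
```

```text
1043
0.02 204 [0.07053854 0.14934023 0.16121356]
0.024 193 [0.07063984 0.14899552 0.17723141]
0.028 273 [0.07846292 0.14932146 0.18221007]
0.032 3340 [0.12650514 0.18744486 0.20516762]
0.036 672 [0.07906756 0.16758387 0.20316258]
0.04 505 [0.07727869 0.18352877 0.19915812]
0.044 120 [0.06982538 0.07519898 0.07817157]
0.048 129 [0.06971079 0.07208984 0.07503812]
0.052 93 [0.06601694 0.06879721 0.07127846]
0.056 119 [0.06938015 0.0702983  0.07169614]
```

View pics/w3.png

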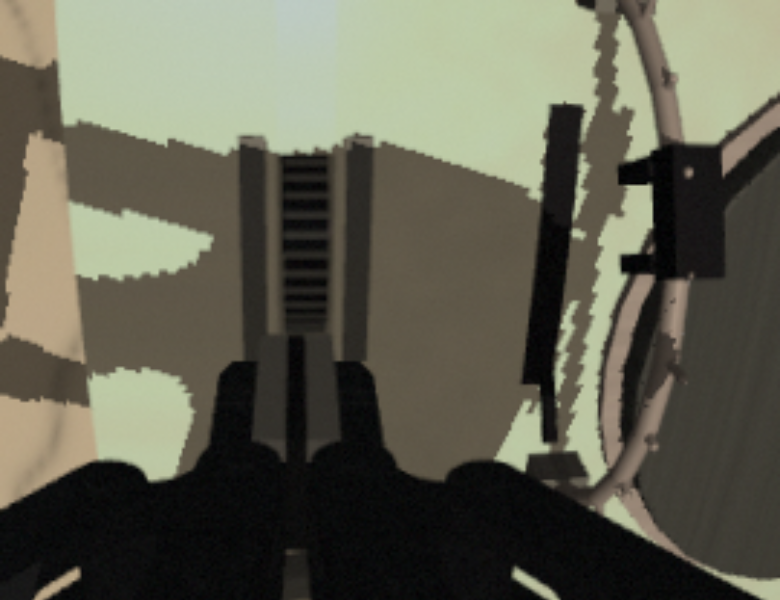

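The pad tips end at crop row 335 and the ribs show up to there, with the wheel centre at col 305 and the pad seam at 296. I'll check which wheel point sits at the tip's edge.

```bash
python3 - <<'E'
from h import *
z=np.load("w3.npz");P=local(wworld(z["d"],z["K"],z["W"]))
for v in range(172,246,4): print(v,np.round(P[v,254:258].mean(0)*1000,1), np.round(P[v,247]*1000,1))
s=read_state();print(local(s["tool_pos"]),s["wrist_force"],s["time"])
E
```

```text
172 [-92.8  54.9  70.7] [-98.3  54.4  68.8]
176 [-92.7  51.7  68.8] [-99.   40.1  29. ]
180 [-92.8  49.6  71. ] [-99.   37.   29.6]
184 [-92.8  47.6  73. ] [-99.   33.8  30. ]
188 [-93.2  60.6 120. ] [-99.   31.1  31.9]
192 [-92.8  43.1  75.7] [-99.   28.   32.7]
196 [-92.8  41.   77.4] [-99.   25.2  34.1]
200 [-92.8  38.7  78.6] [-99.1  21.6  33.5]
204 [-92.8  36.1  78.8] [-99.   18.8  35.1]
208 [-92.8  33.9  80.1] [-99.   15.6  35.8]
212 [-92.8  30.9  79.6] [-99.   13.   37.7]
216 [-92.8  28.1  79.5] [-99.   10.1  38.9]
220 [-92.8  25.6  80.3] [-99.    7.3  40.4]
224 [-92.7  21.8  78.4] [-98.9   6.8  46.8]
228 [-92.7  18.2  76.9] [-98.8   6.3  52.7]
232 [-92.6  13.8  74.1] [-98.7   6.3  59.5]
236 [-93.1  33.1 116.6] [-97.6  33.1 116.6]
240 [-93.2  33.  120.9] [-97.5  32.9 120.7]
244 [-93.2  32.9 124.8] [-97.4  32.7 124.4]
[-0.09560432  0.02166975  0.07735626] [ 0.06578634  0.29091027 -0.02814299] 4.8
```

The rays suggest the visible pads end well above the TCP. I'll check how low the fingertips reach in the scene camera.

```bash
python3 - <<'E'
from h import *
s=read_state();print(s["tool_pos"],s["q"],s["width"])
i,d=read_camera("scene");P=local(world("scene",d))
m=(abs(P[...,0]+.095)<.03)&(abs(P[...,1]-.025)<.02)&(P[...,2]>.072)&(P[...,2]<.2)
print(np.histogram(P[m][:,2],np.arange(.07,.2,.006)))
for z in np.arange(.075,.15,.006):
    q=P[m&(abs(P[...,2]-z)<.003)]
    if len(q):print(round(z,3),len(q),np.round(np.percentile(q,[5,50,95],axis=0)[:,:2]*1000).tolist())
v,u=np.where(m);c=i[v.min()-15:v.max()+15,u.min()-30:u.max()+30];f=min(780/c.shape[1],590/c.shape[0])
cv2.imwrite("pics/s3.png",cv2.resize(c,None,fx=f,fy=f,interpolation=cv2.INTER_CUBIC))
E
```

```text
[0.55831858 0.04774754 0.07735626] [ 4.08632917e-02  1.54147714e-01  1.96921052e+00 -2.17634703e-06
  1.01826887e+00 -2.66047499e-01] 4.984624442661794e-05
(array([33, 24,  1,  0,  0,  0,  0,  4, 10, 11, 11,  6,  3,  1,  3,  6,  3,
        5, 13,  8,  9]), array([0.07 , 0.076, 0.082, 0.088, 0.094, 0.1  , 0.106, 0.112, 0.118,
       0.124, 0.13 , 0.136, 0.142, 0.148, 0.154, 0.16 , 0.166, 0.172,
       0.178, 0.184, 0.19 , 0.196]))
0.075 43 [[-118.0, 7.0], [-91.0, 23.0], [-79.0, 44.0]]
0.081 15 [[-99.0, 21.0], [-92.0, 30.0], [-88.0, 36.0]]
0.111 1 [[-92.0, 30.0], [-92.0, 30.0], [-92.0, 30.0]]
0.117 7 [[-91.0, 14.0], [-89.0, 25.0], [-85.0, 30.0]]
0.123 10 [[-98.0, 13.0], [-86.0, 21.0], [-83.0, 32.0]]
0.129 9 [[-96.0, 14.0], [-88.0, 26.0], [-81.0, 31.0]]
0.135 10 [[-95.0, 14.0], [-84.0, 22.0], [-80.0, 31.0]]
0.141 7 [[-96.0, 17.0], [-82.0, 22.0], [-81.0, 32.0]]
0.147 1 [[-80.0, 26.0], [-80.0, 26.0], [-80.0, 26.0]]
```

View pics/s3.png

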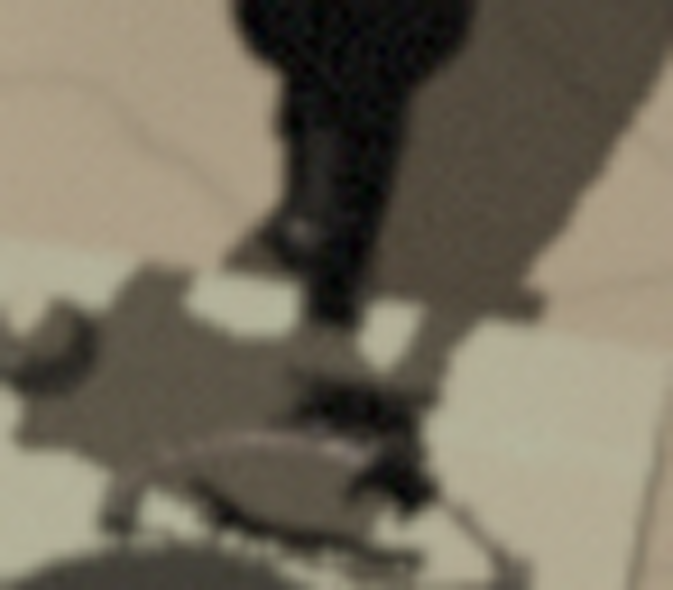

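Both cameras agree that the true fingertip is at z≈0.112–0.115, about 35 mm above the reported TCP. So the finger is still ~32 mm over the wheel. I'll trust the cameras and go down most of that, then feel for contact.

Call:
step_arm(commands=[{"fingers": 1, "dx": 0.001, "dy": 0.001, "dz": 0.01, "roll": 0}, {"fingers": 1, "dx": 0.001, "dy": 0.001, "dz": 0.018, "roll": 0}, {"fingers": 1, "dx": 0.001, "dy": 0.001, "dz": 0.023, "roll": 0}, {"fingers": 1, "dx": 0.001, "dy": 0.001, "dz": 0.023, "roll": 0}, {"fingers": 1, "dx": 0.001, "dy": 0.001, "dz": 0.023, "roll": 0}])

```text
time: 5.48
tool_pos: [0.5591, 0.049, 0.0544]
tcp_rot: [1.856, 2.535, 0.0]
wrist_force: [-0.0, 0.1, -0.0]
width: 0.002
grip_force: 0.0
```

```bash
python3 - <<'E'
from h import *
i,d,K,W,P=wrist("w4");s=read_state();print(s["tool_pos"],local(s["tool_pos"]),s["wrist_force"],s["time"])
for v in range(208,250,2): print(v,np.round(P[v,254]*1000,1))
E
```

```text
[0.55922732 0.04902647 0.05460034] [-0.0943514   0.02261404  0.05460034] [ 0.1494023  -0.55800565  0.12637754] 5.525
208 [-92.7  42.8  76.7]
210 [-92.7  41.7  76.8]
212 [-92.7  40.4  76.7]
214 [-92.7  39.7  78. ]
216 [-92.7  38.7  78.4]
218 [-92.7  37.9  79.5]
220 [-92.7  36.5  79. ]
222 [-92.7  35.7  80.1]
224 [-92.7  34.   79.2]
226 [-92.7  33.2  80.1]
228 [-92.7  32.   80.2]
230 [-92.7  30.7  80.1]
232 [-92.7  29.7  80.7]
234 [-92.7  28.3  80.4]
236 [-92.7  33.6  92.9]
238 [-92.8  35.3  98.4]
240 [-92.8  33.4  97.1]
242 [-92.8  33.2  98.8]
244 [-92.8  34.2 102.5]
246 [-92.8  33.9 104.1]
248 [-92.8  33.7 105.8]
```

The tip is now at ≈0.091 (offset +36 mm), about 10 mm above the wheel.

Call:
step_arm(commands=[{"fingers": 1, "dx": 0, "dy": 0, "dz": 0.005, "roll": 0}, {"fingers": 1, "dx": 0, "dy": 0, "dz": 0.0085, "roll": 0}, {"fingers": 1, "dx": 0, "dy": 0, "dz": 0.0085, "roll": 0}])

```text
time: 5.9
tool_pos: [0.5587, 0.049, 0.0455]
tcp_rot: [-1.855, -2.535, 0.001]
wrist_force: [0.1, -0.6, 1.0]
width: 0.004
grip_force: 0.0
```

Call:
step_arm(commands=[{"fingers": 1, "dx": 0, "dy": 0, "dz": 0.0005, "roll": 0}, {"fingers": 1, "dx": 0, "dy": 0, "dz": 0.0007, "roll": 0}])

```text
time: 6.15
tool_pos: [0.559, 0.049, 0.0453]
tcp_rot: [1.856, 2.535, 0.0]
wrist_force: [-0.6, 0.9, -0.2]
width: 0.001
grip_force: 0.2
```

Call:
step_arm(commands=[{"fingers": 1, "dx": 0, "dy": 0, "dz": 0.0005, "roll": 0}, {"fingers": 1, "dx": 0, "dy": 0, "dz": 0.0005, "roll": 0}])

```text
time: 6.4
tool_pos: [0.559, 0.049, 0.0449]
tcp_rot: [1.856, 2.535, 0.0]
wrist_force: [-0.1, 0.1, 1.3]
width: -0.001
grip_force: 0.8
```

Call:
step_arm(commands=[{"fingers": 1, "dx": 0, "dy": 0, "dz": 0.0005, "roll": 0}, {"fingers": 1, "dx": 0, "dy": 0, "dz": 0.0005, "roll": 0}])

```text
time: 6.65
tool_pos: [0.5591, 0.049, 0.0445]
tcp_rot: [1.856, 2.535, 0.0]
wrist_force: [-1.1, 0.5, 2.5]
width: -0.001
grip_force: 1.7
```

Call:
step_arm(commands=[{"fingers": 1, "dx": 0, "dy": 0, "dz": 0.0005, "roll": 0}, {"fingers": 1, "dx": 0, "dy": 0, "dz": 0.0005, "roll": 0}])

```text
time: 6.9
tool_pos: [0.5591, 0.049, 0.044]
tcp_rot: [1.856, 2.535, 0.0]
wrist_force: [-2.6, -0.9, 6.1]
width: 0.002
grip_force: 2.6
```

About 5–6 N now. First stroke toward +y.

Call:
step_arm(commands=[{"fingers": 1, "dx": 0.002, "dy": 0, "dz": 0.0001, "roll": 0}, {"fingers": 1, "dx": 0.004, "dy": 0, "dz": 0.0001, "roll": 0}, {"fingers": 1, "dx": 0.006, "dy": 0, "dz": 0.0001, "roll": 0}, {"fingers": 1, "dx": 0.008, "dy": 0, "dz": 0.0001, "roll": 0}])

```text
time: 7.4
tool_pos: [0.557, 0.0559, 0.0441]
tcp_rot: [1.854, 2.534, -0.001]
wrist_force: [-1.5, -3.8, 5.2]
width: 0.002
grip_force: 2.7
```

Call:
step_arm(commands=[{"fingers": 1, "dx": 0.002, "dy": 0, "dz": 0, "roll": 0}, {"fingers": 1, "dx": 0.004, "dy": 0, "dz": 0, "roll": 0}, {"fingers": 1, "dx": 0.006, "dy": 0, "dz": 0, "roll": 0}, {"fingers": 1, "dx": 0.008, "dy": 0, "dz": 0, "roll": 0}, {"fingers": 1, "dx": 0.008, "dy": 0, "dz": 0, "roll": 0}])

```text
time: 8.02
tool_pos: [0.5545, 0.0638, 0.044]
tcp_rot: [1.855, 2.534, -0.0]
wrist_force: [-1.3, -2.9, 4.7]
width: -0.001
grip_force: 2.6
```

```bash
python3 - <<'E'
from h import *
s=read_state();i,d,K,W,P=wrist("w5");print(s["time"],local(s["tool_pos"]),s["wrist_force"],s["grip_force"])
R,n,f,pr,a,r=angles(i,P)
print(R["needle"],R["rider"][:4]);print(np.round(P[n][::8],4).tolist())
if n.sum()>5: print(np.polyfit(P[n][:,2]-AX[1],P[n][:,1]-AX[0],1))
print("prong hist",np.histogram(a[pr],np.arange(-.2,1.1,.05))[0],np.histogram(a[f&(r>.062)],np.arange(-.2,1.1,.05))[0])
E
```

```text
8.025 [-0.09438648  0.03809056  0.04403522] [-1.33505662 -2.86818293  4.67157854] 2.5821293145418167
(np.int64(201), np.float64(-0.2703705512933843), np.float64(0.04924191718772944)) (np.int64(2204), np.float64(-0.2967372696373376), np.float64(1.2268974020683625), np.float64(0.40718825471447606))
[[-0.0333, 0.0244, 0.0824], [-0.035, 0.0231, 0.0824], [-0.0338, 0.0227, 0.0831], [-0.0337, 0.023, 0.0846], [-0.0335, 0.0232, 0.0858], [-0.0356, 0.0205, 0.0839], [-0.0351, 0.0191, 0.0829], [-0.0353, 0.0199, 0.0852], [-0.0353, 0.0195, 0.0855], [-0.0352, 0.0199, 0.0871], [-0.035, 0.0201, 0.0885], [-0.0348, 0.0213, 0.0911], [-0.0338, 0.0212, 0.092], [-0.0337, 0.0214, 0.0933], [-0.0333, 0.0213, 0.0942], [-0.0355, 0.018, 0.0915], [-0.0348, 0.0173, 0.0916], [-0.0355, 0.0192, 0.0948], [-0.0352, 0.0191, 0.0957], [-0.0352, 0.0186, 0.096], [-0.0353, 0.0183, 0.0965], [-0.0351, 0.0185, 0.0977], [-0.0349, 0.0187, 0.0989], [-0.0345, 0.0186, 0.0997], [-0.033, 0.0184, 0.1006], [-0.0322, 0.0176, 0.1024]]
[-0.24763213 -0.00142624]
prong hist [ 0  0  0  0  0  0  0 11 45 32  0  0  0  0 19 35  2  0  0  0  0  0  0  0
  0] [  0   0   7  35  21  10   9  11 110 251 227 233 234 224 255 115  10   7
  14  25  10   8   9  12  23]
```

The stroke worked: needle now -0.26, rider about 0.385. That leaves 0.65 rad, or 16 mm. Lift, go back, press and stroke again.

Call:
step_arm(commands=[{"fingers": 1, "dx": 0, "dy": 0, "dz": -0.006, "roll": 0}, {"fingers": 1, "dx": -0.004, "dy": 0, "dz": -0.008, "roll": 0}, {"fingers": 1, "dx": -0.0165, "dy": 0, "dz": -0.008, "roll": 0}, {"fingers": 1, "dx": -0.0165, "dy": 0, "dz": -0.008, "roll": 0}, {"fingers": 1, "dx": -0.0165, "dy": 0, "dz": -0.003, "roll": 0}, {"fingers": 1, "dx": -0.0165, "dy": 0, "dz": -0.0015, "roll": 0}, {"fingers": 1, "dx": -0.0165, "dy": 0, "dz": -0.0007, "roll": 0}, {"fingers": 1, "dx": -0.0165, "dy": 0, "dz": -0.0004, "roll": 0}])

```text
time: 9.07
tool_pos: [0.559, 0.0485, 0.0443]
tcp_rot: [-1.855, -2.535, 0.001]
wrist_force: [-1.9, -1.4, 4.7]
width: 0.001
grip_force: 2.2
```

Call:
step_arm(commands=[{"fingers": 1, "dx": 0, "dy": 0, "dz": 0.0004, "roll": 0}, {"fingers": 1, "dx": 0, "dy": 0, "dz": 0.0004, "roll": 0}])

```text
time: 9.32
tool_pos: [0.5591, 0.0485, 0.044]
tcp_rot: [1.856, 2.535, -0.0]
wrist_force: [-2.9, -1.8, 5.6]
width: -0.001
grip_force: 2.8
```

Call:
step_arm(commands=[{"fingers": 1, "dx": 0.002, "dy": 0, "dz": 0, "roll": 0}, {"fingers": 1, "dx": 0.004, "dy": 0, "dz": 0, "roll": 0}, {"fingers": 1, "dx": 0.006, "dy": 0, "dz": 0, "roll": 0}, {"fingers": 1, "dx": 0.008, "dy": 0, "dz": 0, "roll": 0}, {"fingers": 1, "dx": 0.01, "dy": 0, "dz": 0, "roll": 0}, {"fingers": 1, "dx": 0.012, "dy": 0, "dz": 0, "roll": 0}, {"fingers": 1, "dx": 0.014, "dy": 0, "dz": 0, "roll": 0}, {"fingers": 1, "dx": 0.014, "dy": 0, "dz": 0, "roll": 0}])

```text
time: 10.32
tool_pos: [0.5549, 0.0616, 0.044]
tcp_rot: [1.855, 2.535, -0.001]
wrist_force: [-2.8, -2.2, 5.3]
width: 0.002
grip_force: 2.8
```

```bash
cat > look.py <<'E'
from h import *
import sys
s=read_state();i,d,K,W,P=wrist(sys.argv[1]);print(s["time"],s["tool_pos"],local(s["tool_pos"]),s["wrist_force"],s["grip_force"])
R,n,f,pr,a,r=angles(i,P)
n&=(a>-.4)
print(n.sum(),"needle med",np.median(a[n]),"linefit",np.arctan(np.polyfit(P[n][:,2]-AX[1],P[n][:,1]-AX[0],1)[0]))
h=a[pr&(a>0)&(a<.8)];lo,hi=h[h<.38],h[h>.38];print("prongs",np.percentile(lo,[2,50,98]),np.percentile(hi,[2,50,98]))
b=a[f&(r>.062)&(a>.15)&(a<.62)];print("body",np.percentile(b,[1,50,99]))
t=n&(r>.044);print("needle tip y range", t.sum(),np.percentile(P[...,1][t],[2,50,98]))
e=pr&(a>0)&(a<.8)&(r>.048)&(r<.058);print("prong mean y",P[...,1][e&(a<.38)].mean(),P[...,1][e&(a>.38)].mean())
v,u=np.where((n|f)&(a>-.3)&(a<.8));c=i[max(v.min()-12,0):v.max()+12,u.min()-12:u.max()+12];k=min(780/c.shape[1],590/c.shape[0])
cv2.imwrite(f"pics/{sys.argv[1]}.png",cv2.resize(c,None,fx=k,fy=k,interpolation=cv2.INTER_CUBIC))
E
python3 look.py w6
```

```text
10.325 [0.55486602 0.06159896 0.04402681] [-0.09470701  0.03591675  0.04402681] [-2.80347022 -2.19332831  5.26818537] 2.760273925960064
221 needle med 0.27275322742800023 linefit 0.24765718408846502
prongs [0.18274033 0.24831771 0.29952032] [0.52551762 0.56874023 0.60619602]
body [0.21336617 0.39744647 0.58556646]
needle tip y range 114 [0.04152189 0.04434079 0.04643678]
prong mean y 0.04365457232316307 0.05928065144909688
```

Needle 0.27, rider about 0.40: 3.2 mm more.

Call:
step_arm(commands=[{"fingers": 1, "dx": 0.0015, "dy": 0, "dz": 0, "roll": 0}, {"fingers": 1, "dx": 0.0032, "dy": 0, "dz": 0, "roll": 0}, {"fingers": 1, "dx": 0.0032, "dy": 0, "dz": 0, "roll": 0}])

```text
time: 10.75
tool_pos: [0.5539, 0.0647, 0.044]
tcp_rot: [1.855, 2.535, -0.001]
wrist_force: [-2.3, -1.3, 4.1]
width: -0.005
grip_force: 2.5
```

Call:
step_arm(commands=[{"fingers": 1, "dx": 0, "dy": 0, "dz": -0.006, "roll": 0}, {"fingers": 1, "dx": 0, "dy": 0, "dz": -0.03, "roll": 0}, {"fingers": 1, "dx": 0, "dy": 0, "dz": -0.03, "roll": 0}])

```text
time: 11.12
tool_pos: [0.556, 0.0654, 0.0754]
tcp_rot: [1.854, 2.532, 0.005]
wrist_force: [-0.2, 0.3, -0.1]
width: 0.002
grip_force: 0.0
```

```bash
python3 look.py w7
```

```text
11.125 [0.55598204 0.06538441 0.07543548] [-0.09249863  0.03918756  0.07543548] [-0.2121751   0.26070405 -0.080304  ] 0.0
115 needle med 0.38579582051653794 linefit 0.3874501733453372
prongs [0.17364108 0.23857265 0.37463103] [0.38565702 0.54771453 0.60207713]
body [0.17674298 0.39077854 0.58186633]
needle tip y range 69 [0.04696521 0.05023234 0.05285763]
prong mean y 0.0440437827370744 0.05700146884571586
```

View pics/w7.png

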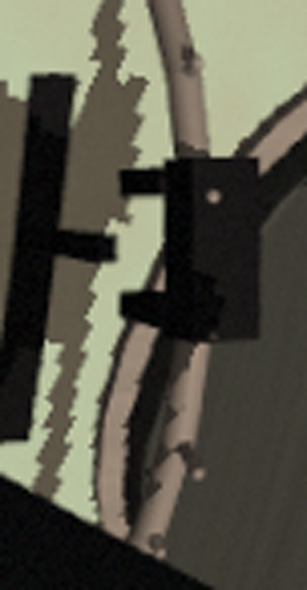

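The needle at crop row 247 sits midway between the prongs at rows 182 and 303, and the numbers agree (0.386 vs 0.39). The finger is off the wheel. Now over to the start button.

Call:
step_arm(commands=[{"fingers": 1, "dx": -0.03, "dy": 0, "dz": 0, "roll": 0}, {"fingers": 1, "dx": -0.08, "dy": 0, "dz": 0, "roll": 0}, {"fingers": 1, "dx": -0.119, "dy": 0, "dz": 0, "roll": 0}, {"fingers": 1, "dx": -0.119, "dy": 0, "dz": 0, "roll": 0}, {"fingers": 1, "dx": -0.119, "dy": 0, "dz": 0.01, "roll": 0}, {"fingers": 1, "dx": -0.119, "dy": 0, "dz": 0.015, "roll": 0}, {"fingers": 1, "dx": -0.119, "dy": 0, "dz": 0.015, "roll": 0}])

```text
time: 12.05
tool_pos: [0.5887, -0.0474, 0.0575]
tcp_rot: [-1.853, -2.534, 0.002]
wrist_force: [-0.4, 0.3, 1.3]
width: 0.003
grip_force: 0.7
```

```bash
python3 - <<'E'
from h import *
s=read_state();print(s["time"],s["tool_pos"],local(s["tool_pos"]),s["wrist_force"])
E
```

```text
12.05 [ 0.58865566 -0.04737837  0.05754589] [-0.0954505  -0.0781764   0.05754589] [-0.40895079  0.33038909  1.32200905]
```

Just touching. Press gradually.

Call:
step_arm(commands=[{"fingers": 1, "dx": 0, "dy": 0, "dz": 0.002, "roll": 0}, {"fingers": 1, "dx": 0, "dy": 0, "dz": 0.004, "roll": 0}, {"fingers": 1, "dx": 0, "dy": 0, "dz": 0.004, "roll": 0}])

```text
time: 12.42
tool_pos: [0.59, -0.048, 0.0548]
tcp_rot: [-1.856, -2.535, -0.001]
wrist_force: [-1.5, 2.2, 3.3]
width: -0.001
grip_force: 1.5
```

Call:
step_arm(commands=[{"fingers": 1, "dx": 0, "dy": 0, "dz": 0.001, "roll": 0}, {"fingers": 1, "dx": 0, "dy": 0, "dz": 0.0015, "roll": 0}, {"fingers": 1, "dx": 0, "dy": 0, "dz": 0.0015, "roll": 0}])

```text
time: 12.8
tool_pos: [0.5902, -0.0483, 0.0533]
tcp_rot: [1.856, 2.535, 0.001]
wrist_force: [-0.4, 2.8, 4.1]
width: -0.001
grip_force: 1.9
```

Call:
step_arm(commands=[{"fingers": 1, "dx": 0, "dy": 0, "dz": 0.001, "roll": 0}, {"fingers": 1, "dx": 0, "dy": 0, "dz": 0.001, "roll": 0}])

```text
time: 13.05
tool_pos: [0.5902, -0.0484, 0.0522]
tcp_rot: [1.856, 2.535, 0.001]
wrist_force: [-1.2, 4.2, 5.1]
width: 0.003
grip_force: 2.3
```

Call:
step_arm(commands=[{"fingers": 1, "dx": 0, "dy": 0, "dz": 0.001, "roll": 0}, {"fingers": 1, "dx": 0, "dy": 0, "dz": 0.001, "roll": 0}])

```text
time: 13.3
tool_pos: [0.5902, -0.0484, 0.0517]
tcp_rot: [1.856, 2.534, 0.001]
wrist_force: [-2.1, 3.7, 7.4]
width: -0.003
grip_force: 3.6
```

Call:
step_arm(commands=[{"fingers": 1, "dx": 0, "dy": 0, "dz": 0.001, "roll": 0}, {"fingers": 1, "dx": 0, "dy": 0, "dz": 0.001, "roll": 0}])

```text
time: 13.55
tool_pos: [0.5903, -0.0484, 0.0516]
tcp_rot: [1.856, 2.535, 0.001]
wrist_force: [-4.6, 4.2, 12.2]
width: -0.0
grip_force: 6.1
```

Call:
step_arm(commands=[{"fingers": 1, "dx": 0, "dy": 0, "dz": -0.012, "roll": 0}, {"fingers": 1, "dx": 0, "dy": 0, "dz": -0.06, "roll": 0}, {"fingers": 1, "dx": 0, "dy": 0, "dz": -0.08, "roll": 0}, {"fingers": 1, "dx": -0.03, "dy": -0.06, "dz": -0.08, "roll": 0}, {"fingers": 1, "dx": -0.03, "dy": -0.06, "dz": -0.08, "roll": 0}, {"fingers": 1, "dx": -0.03, "dy": -0.06, "dz": -0.08, "roll": 0}])

```text
time: 14.3
tool_pos: [0.5413, -0.0957, 0.1295]
tcp_rot: [-1.857, -2.533, 0.0]
wrist_force: [0.6, 1.1, 0.5]
width: 0.002
grip_force: 0.0
```

```bash
python3 look.py w8; python3 - <<'E'
from h import *
z=np.load("w8.npz");P=local(wworld(z["d"],z["K"],z["W"]))
b=P[(abs(P[...,0]+.095)<.02)&(abs(P[...,1]+.08)<.02)&(P[...,2]<.1)];print("button top",len(b),np.percentile(b[:,2],[50,90,97]))
E
```

```text
14.3 [ 0.54132413 -0.09565512  0.12951006] [-0.15516391 -0.10988171  0.12951006] [0.55648482 1.12735809 0.52182054] 0.0
145 needle med 0.35121198641772333 linefit 0.3906626222319754
prongs [0.16571047 0.19539842 0.36584142] [0.44271003 0.53127696 0.55059121]
body [0.17515248 0.23324604 0.3218624 ]
needle tip y range 64 [0.04564988 0.04848576 0.05235454]
prong mean y 0.04212300796624422 0.05587971634388135
button top 2313 [0.0822071  0.09216436 0.09277503]
```

The button hit its hard stop and is back up at 0.092. The needle is still midway between the prongs (0.35 vs 0.36 in this view).

```bash
python3 -c "
from workcell import *
print(finish_job())"
```

```text
the job is handed in; nothing more can be done
None
```

The job is handed in: the needle was measured midway between the rider's prongs (about 0.39 rad each), the start button was pressed to its stop and came back up, and the finger is clear of the wheel; no verdict was returned.

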